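# Index the nozzle changer and unscrew the tapered nozzle

## Robot

A 6-joint arm with a two-finger parallel gripper is mounted at the origin on the work surface. World frame = base frame: x ahead of the robot, y to its left, z up, the work surface at z = 0. Lengths are in m, angles in rad, forces in N, time in s.
With the tool pointing down it reaches from about 0.3 to 0.875 m from the base axis. Payload 6.4 kg.
Tool frame: the origin (TCP) lies between the finger pads; the fingertips stand 25 mm ahead of it and the grasp point (between the pads) lies 6 mm ahead of it (ctrl.finger_overhang is the distance from the TCP to the fingertips, in m); x points along the fingers, z is the direction in which the jaws open and shut, and the axes are right-handed (so a half turn about x gives the same grasp; the last joint's range is limited). The gripper opens to 85 mm and grips with 20 to 120 N. Pads are 22 mm wide; open, the fingers measure 114 mm over their backs; the gripper's body (76 mm by 85 mm) begins 54 mm behind the grasp point. The pads swing forward as they close: fully open they stand 13 mm farther back than shut.
Start: joints at [-1.349, 0.181, 1.607, -0, 1.354, -0.206], TCP at [0.239, -0.523, 0.256] pointing down, gripper open.
Joint ranges: [-2.99, 2.99], [-0.89, 2.07], [0.3, 2.58], [-1.14, 4.28], [0, 2.63], [-3.12, 3.12]. Speed limits (rad/s): [2.57, 2.57, 3.01, 3.14, 3.14, 3.14].

## Interface

Orientations are given as a unit quaternion [w, x, y, z].
In Python, from bench import ctrl gives the robot as it stands.
- The arm moves only by the tool jog_arm, never from a script. Its argument "commands" is one flat list of numbers, 7 for each row, row after row: the shift along the tool's x, y, z as a fraction of full scale, then the turn, a rotation vector about the tool's x, y, z as a fraction of full scale, then the gripper's target within -1 to 1 (fully open at 1, half-way at 0, shut at -1). A call has 1 to 10 rows; each row is the pose to reach, as a shift and turn from the pose commanded when the call began, along the tool's axes at that moment, turning the shorter way round; what a row does not reach only later rows make up. Full scale, the value 1, is 0.2 m for a shift and 2 pi rad for a turn. A row lasts 1/8 s, in which the tool goes at most 62.5 mm and 10.7 degrees, less where a joint would pass 70% of its speed; a pose out of reach is approached as far as the arm can. A call with a number of a shift or a turn outside -1 to 1 is refused whole. A call with a gripper value outside its range is refused whole. The fingers move at their own pace and stop on an object; the grip force is fixed at half the most. Time passes only in rows, so rows that repeat a pose let the fingers close. It gives the time, the measured TCP pose, the force and the opening at its end, in the units of the state.
- ctrl.get_obs(): the state, without advancing time (a new reading comes with each control period).
- ctrl.camera(name): name is "scene" or "top" or "wrist"; returns a dict with "frame" (400x640x3 uint8, red, green, blue), "K" (3x3 intrinsics, pixels), "k1" (the pictures are not rectified: a ray, as slopes to the right and down, at radius r is drawn at 1 + k1 r^2 times it, then the intrinsics apply), "rvec" (rotation vector, rad) and "tvec" (3), from world to camera coordinates, as OpenCV has them; the wrist camera has in their place "tool_from_camera" (4x4, takes a point from camera to tool coordinates, whose origin is the TCP and whose axes are the tool frame's). Camera axes: x right, y down, z forward; pixel columns grow to the right and rows downward; lengths in m; the calibration is good to about 2 mm. A picture is of the moment at which its call begins: read the wrist's pose just before it. There is no depth.
- ctrl.hand_in(): hands the job in, once; it reports no verdict.
The state is a dict: "time_s": time; "q": joint angles; "dq": joint speeds; "joint_efforts": joint torques, N m; "eef_pos": TCP position; "eef_rot": TCP orientation; "wrist_force": force on the tool from outside, world axes, zero at the start; "torque": the same for the moment, N m; "opening": opening from 0.0 (shut) to 1.0 (fully open).
Only numpy, scipy, OpenCV 4.12 (cv2) and the standard library are available. Lean on these libraries where they do the work, as an engineer would, in place of code of your own. Each camera call takes 0.05 s, during which the arm holds its last target.

## Task

Turn the nozzle changer's turret (it has upright pegs for that) until the tapered gas nozzle clicks into the front place at the steel pointer, unscrew that nozzle there, anticlockwise, until it is free, lift it off and stand it upright, gently, in the empty half of the shallow tray. Leave the other two nozzles screwed on and the other things on the table where they are.

Things in the scene. Friction and masses are not known exactly. Their poses are not given: they have to be found in the camera images.
- base: fixed round grey base of the nozzle changer, 290 mm diameter, 20 mm thick; origin at the centre of its underside, on the turret's axis. Its front is its -x side, roughly towards the robot, marked by a small steel wedge pointer on the rim (127 to 144 mm from the axis, top 34 mm above the table)
- front (a point): the front place: point 85 mm from the turret's axis towards the pointer, level with the top of the turret's disc (32 mm above the table); a nozzle in the front place has its origin here
- rail (a point): rear top of the keeper rail, a fixed flat steel arc 14 mm wide at 85 mm radius, 105 to 110 mm above the table. It covers the rear 220 degrees and blocks lifting there; 70 degrees either side of the pointer are open. Three 12 mm posts carry it at 134 mm radius: at the rear and 110 degrees either side of the front
- turret: aluminium disc, 240 mm diameter, on a vertical axis, turns either way without end. Origin at the centre of the disc's top, 32 mm above the table. Four stations at 85 mm radius on its +x, +y, -x, -y axes: three carry nozzles in no fixed order, one is empty. Each has a steel collar, 53 mm across, 11 mm tall, with claws over the nozzle's lugs
- peg (a point): top centre of one of four plain steel pegs for turning the turret: 14 mm diameter, 45 mm tall (tops 77 mm above the table), at 110 mm radius midway between stations, so 45, 135, 225 and 315 degrees from the turret's x axis; this is the one at 45
- hub (a point): top of the low hub cap (44 mm diameter) on the turret's axis. The turret has light friction (a newton or less at a peg) and four sprung clicks a turn, one for each station in the front place; passing in or out of a click takes about 5 to 10 N at a peg. A station let go within about 5 degrees of the front is drawn in to it
- tapered: the nozzle to take off: copper, 68 mm tall, about 110 g; straight up to 48 mm, then a cone down to 15 mm diameter at its top. 28 mm diameter sleeve; two brass lugs at its foot (42 mm over both, 8 mm wide, 5 mm high) lie along its x axis. Origin at the centre of its underside, z up along the nozzle
- tapered_grip (a point): point on the tapered nozzle's axis 37 mm above its foot, a height to grip its straight sleeve. Interrupted thread, light to turn: screwed home its x axis is within 0.15 rad of the turret's; turned anticlockwise (from above) it is free to lift from about 50 to 55 degrees on and meets a stop about 80 degrees from home; it does not rise while turning
- straight: another copper nozzle, stays on: straight all the way, flat top, 60 mm tall. 28 mm diameter sleeve; two brass lugs at its foot (42 mm over both, 8 mm wide, 5 mm high) lie along its x axis. Origin at the centre of its underside, z up along the nozzle
- necked: another copper nozzle, stays on: straight to 40 mm, then a sudden step to a narrow 18 mm neck, 68 mm tall. 28 mm diameter sleeve; two brass lugs at its foot (42 mm over both, 8 mm wide, 5 mm high) lie along its x axis. Origin at the centre of its underside, z up along the nozzle
- tray: fixed shallow aluminium tray, 250 x 135 mm, 18 mm tall, walls and floor 4 mm, divided across into two halves; origin at the centre of its underside. The half on its +x side is empty; the other holds the diffuser
- tray_free (a point): centre of the floor of the tray's empty half (119 mm along tray x, 127 mm along tray y), 4 mm above the table
- tin: bystander: closed spatter-paste tin, 56 mm diameter, 65 mm tall, standing; origin at the centre of its underside
- puck: bystander: flat blue-painted steel disc, 64 mm diameter, 12 mm thick; origin at the centre of its underside
- square: bystander: small L-shaped blue magnet square, 100 x 100 x 20 mm, lying flat; origin at the centre of its underside
- diffuser: bystander: small brass gas diffuser, 28 mm diameter, 26 mm tall, standing in the occupied half of the tray; origin at the centre of its underside

How it is judged:
By the outcome, as a careful person would: the job done as asked, in the order asked, and still so for the second after the job is handed in, with the robot touching nothing.
It also fails if it takes over 72 s, if anything falls off the work surface, if the arm or the gripper's body presses on something with over 40 N, if the wrist force passes 120 N, or if a joint passes its speed limit or range.

## Working session

There is one attempt and no reset: what is moved stays moved. The work goes in short steps, Python scripts to look and compute and a tool call to move; the robot and the scene stay as the last step left them, time stands still between calls to the robot, and variables do not carry over. Pictures are saved under pics/ and viewed, and the job is handed in when it is done.

Besides the shell and the picture viewer there is one more tool, called after "Emit:" as a command line: name --argument value ..., lists and objects as JSON in quotes. jog_arm: Moves the arm, as the interface text tells. Its arguments: {"type":"object","properties":{"commands":{"type":"array","items":{"type":"number"}}},"required":["commands"]}

```bash
ls; mkdir -p pics
cat > h.py <<'E'
import numpy as np, cv2
from bench import ctrl
from scipy.spatial.transform import Rotation as R
def obs():
    return ctrl.get_obs()
def pose(o):
    q=o['eef_rot']; T=np.eye(4); T[:3,:3]=R.from_quat([q[1],q[2],q[3],q[0]]).as_matrix(); T[:3,3]=o['eef_pos']; return T
def cam(name,fn=None):
    o=obs(); c=ctrl.camera(name)
    if name=='wrist':
        T=pose(o)@np.array(c['tool_from_camera']); W=np.linalg.inv(T)
    else:
        W=np.eye(4); W[:3,:3]=cv2.Rodrigues(np.array(c['rvec'],float))[0]; W[:3,3]=np.ravel(c['tvec'])
    c['W']=W
    if fn: cv2.imwrite('pics/'+fn,c['frame'][:,:,::-1])
    np.savez('pics/'+(fn or name)+'.npz',frame=c['frame'],K=c['K'],k1=c['k1'],W=W)
    return c
def load(fn): 
    d=np.load('pics/'+fn+'.npz'); return {k:d[k] for k in d}
def ray(c,u,v):
    K=np.array(c['K']);k=float(c['k1']); x=(u-K[0,2])/K[0,0]; y=(v-K[1,2])/K[1,1]
    rd=np.hypot(x,y); r=rd
    for _ in range(50): r=rd/(1+k*r*r)
    s=r/rd if rd>0 else 1
    Wi=np.linalg.inv(c['W']); return Wi[:3,3], Wi[:3,:3]@np.array([x*s,y*s,1])
def onz(c,u,v,z):
    o,d=ray(c,u,v); return o+d*(z-o[2])/d[2]
def proj(c,p):
    K=np.array(c['K']); q=c['W'][:3,:3]@np.array(p)+c['W'][:3,3]; x,y=q[:2]/q[2]; s=1+float(c['k1'])*(x*x+y*y)
    return K[0,0]*x*s+K[0,2],K[1,1]*y*s+K[1,2]
E
python3 - <<'E'
from h import *
for n in('scene','top','wrist'):
    c=cam(n,n+'0.png')
    Wi=np.linalg.inv(c['W']); print(n,Wi[:3,3].round(3),Wi[:3,2].round(2),c['K'][0][0],c['k1'])
o=obs();print(o); print(pose(o).round(3)); print(ctrl.finger_overhang)
E
```

```text
pics
scene [1.134 0.242 0.825] [-0.61 -0.21 -0.76] 440.43399966059656 -0.12323345056769647
top [0.46  0.022 1.212] [ 0.05  0.01 -1.  ] 444.3105208151694 0.012764834731848085
wrist [ 0.312 -0.49   0.373] [-0.28 -0.13 -0.95] 351.4521866972584 0.009763431671452267
{'time_s': 0.15, 'q': array([-1.34928543e+00,  1.81377308e-01,  1.60775700e+00, -4.03940606e-05,
        1.35379021e+00, -2.06299271e-01]), 'dq': array([ 0.0010499 , -0.00037867, -0.00182312, -0.00017466, -0.00177615,
        0.00017456]), 'joint_efforts': array([ 1.20299290e-03, -4.45261610e+01, -3.51693392e+01, -1.95230296e-04,
        5.74475911e-03, -2.36708871e-06]), 'eef_pos': array([ 0.23847589, -0.52279791,  0.25559749]), 'eef_rot': array([ 0.59439976,  0.38278372,  0.59509031, -0.38214274]), 'wrist_force': array([-0.14753747,  0.20883779, -0.2882062 ]), 'torque': array([-0.059662  ,  0.05310306, -0.00423553]), 'opening': 0.9993755109327054}
[[-0.     0.91   0.415  0.238]
 [ 0.001  0.415 -0.91  -0.523]
 [-1.     0.    -0.001  0.256]
 [ 0.     0.     0.     1.   ]]
0.025
```

View pics/scene0.png

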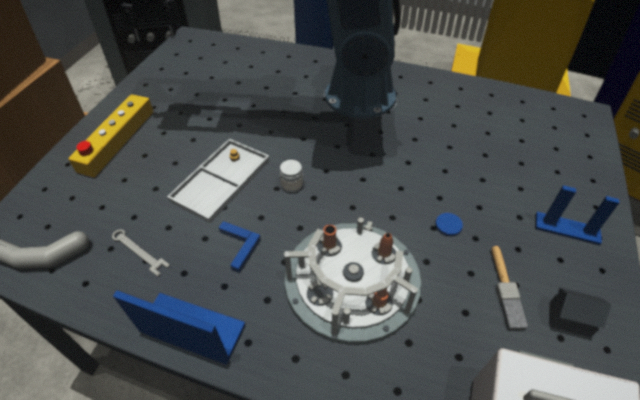

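View pics/top0.png

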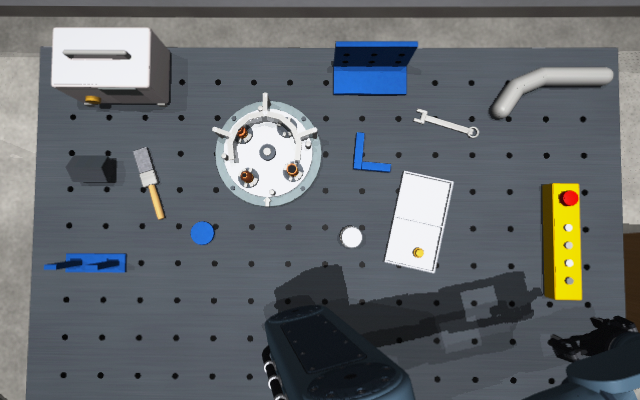

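View pics/wrist0.png

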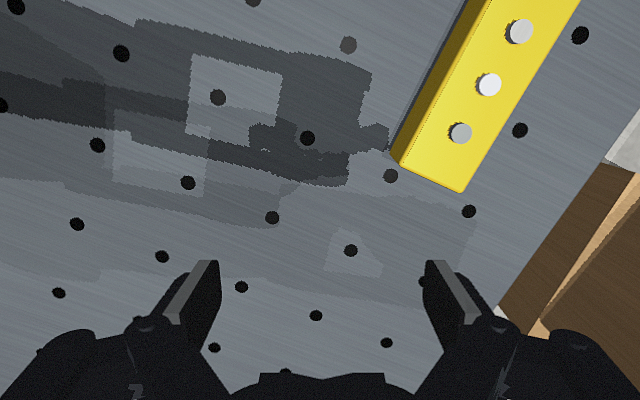

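Scene: changer at (353,275), tray at (220,178), tin at (290,172). Top: turret hub at about (267,152), the pointer below it at about (267,201), nozzles at (243,132), (247,176) and (292,169), tray at (419,221). The start wrist view shows only the table.

Run:
```python
from h import *
c=load('top0.png'); f=c['frame'][95:212,208:328,::-1]
cv2.imwrite('pics/topz.png',cv2.resize(f,None,fx=5,fy=5,interpolation=cv2.INTER_CUBIC))
c2=load('scene0.png'); f=c2['frame'][205:345,275:430,::-1]
cv2.imwrite('pics/scz.png',cv2.resize(f,None,fx=5,fy=4.2,interpolation=cv2.INTER_CUBIC))
for n,u,v,z in [('hub',267,152,.04),('ptr',267,201,.034)]: print(n,onz(c,u,v,z).round(4))
```

```text
hub [0.6474 0.1558 0.04  ]
ptr [0.5172 0.1549 0.034 ]
```

View pics/topz.png

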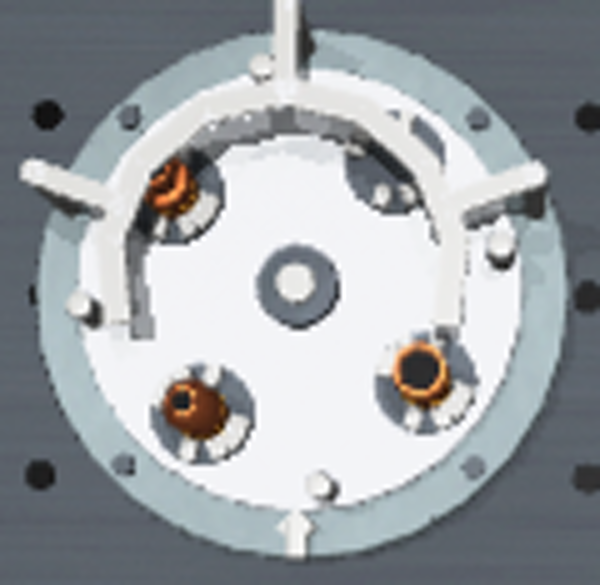

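View pics/scz.png

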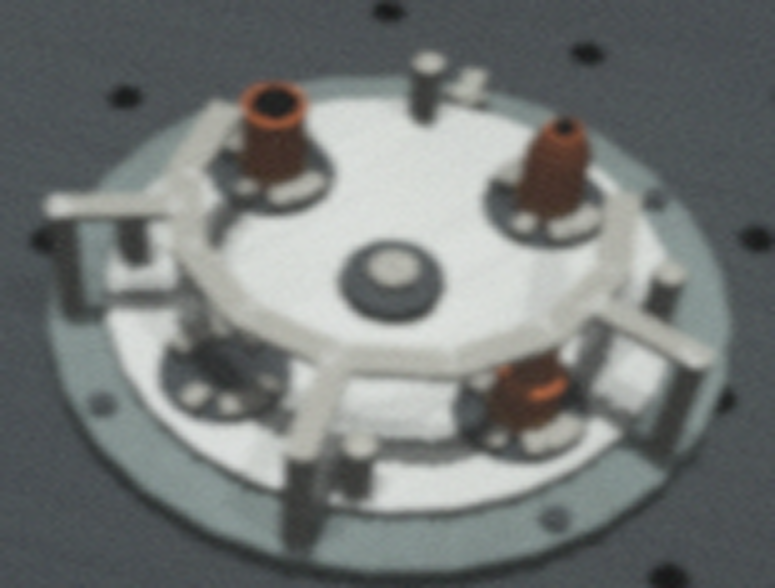

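The tapered nozzle (cone visible) is front-left at top px (248,176); straight is front-right; necked is rear-left under the rail; the empty station is rear-right.

Run:
```python
from h import *
c=load('top0.png')
# zoomed coords: pixel centre: u=(U+.5)/5-.5+208
Z=lambda U,V:((U+.5)/5-.5+208,(V+.5)/5-.5+95)
P=np.array([onz(c,*Z(*p),.077) for p in [(320,484),(502,245),(82,304),(262,66)]]); print(P.round(4))
# circle fit
A=np.c_[2*P[:,:2],np.ones(4)]; s=np.linalg.lstsq(A,(P[:,:2]**2).sum(1),rcond=None)[0]; ctr=s[:2]; print('axis',ctr,'r',np.sqrt(s[2]+ctr@ctr))
d=P[:,:2]-ctr; print('peg ang',np.degrees(np.arctan2(d[:,1],d[:,0])))
for z in(.032,.04,.045): print('hub',onz(c,*Z(295,284),z)[:2])
# base circle by mask
f=c['frame']; hsv=cv2.cvtColor(f,cv2.COLOR_RGB2HSV)
pt=[]
for (U,V) in [(40,283),(565,283),(295,555),(120,465),(478,465)]:
    print((U,V),onz(c,*Z(U,V),.02).round(4))
for U,V in [(295,514),(295,557)]: print('ptr',onz(c,*Z(U,V),.034).round(4))
# nozzle tops
for n,U,V,z in [('tap',182,398,.1),('str',418,368,.092)]:
    p=onz(c,*Z(U,V),z)[:2]; e=p-ctr; print(n,p,np.hypot(*e),np.degrees(np.arctan2(e[1],e[0])))
# base rim via contour of teal
m=((hsv[...,0]>75)&(hsv[...,0]<105)&(hsv[...,1]>15)&(hsv[...,1]<70)&(hsv[...,2]>130)).astype(np.uint8)
m[:, :200]=0;m[:,340:]=0;m[:90]=0;m[215:]=0
pts=cv2.findNonZero(m).reshape(-1,2); h=cv2.convexHull(pts); (x,y),r=cv2.minEnclosingCircle(h); print('px circle',x,y,r,onz(c,x,y,.02))
```

```text
[[0.5398 0.1385 0.077 ]
 [0.6638 0.0461 0.077 ]
 [0.6321 0.2624 0.077 ]
 [0.7565 0.1711 0.077 ]]
axis [0.64826044 0.15431336] r 0.10943739080208759
peg ang [-171.72775846  -81.84023074   98.52016255    8.79849112]
hub [0.65026588 0.15778558]
hub [0.64897799 0.15686848]
hub [0.64817305 0.1562953 ]
(40, 283) [0.652  0.2974 0.02  ]
(565, 283) [0.6535 0.0131 0.02  ]
(295, 555) [0.5055 0.1574 0.02  ]
(120, 465) [0.5534 0.2525 0.02  ]
(478, 465) [0.5546 0.0593 0.02  ]
ptr [0.5268 0.1561 0.034 ]
ptr [0.5039 0.1558 0.034 ]
tap [0.58121001 0.20628206] 0.08483222227383784 142.22185277761417
str [0.59803858 0.08794319] 0.08323001509741301 -127.11454588719918
px circle 268.3170471191406 148.89111328125 56.938377380371094 [0.6590558  0.15459088 0.02      ]
```

Axis ≈ (0.6485, 0.155), peg radius 109 mm (110 given). The tapered nozzle is at about 143° and the front at about 180°, so it needs about +37° anticlockwise. I'll move over the changer now.

Emit:
jog_arm --commands '[0,0.86,-0.84,0,0,0,1,0,0.86,-0.84,0,0,0,1,0,0.86,-0.84,0,0,0,1,0,0.86,-0.84,0,0,0,1,0,0.86,-0.84,0,0,0,1]'

```text
time_s: 0.78
eef_pos: [0.3262, -0.296, 0.2561]
eef_rot: [0.595, 0.381, 0.596, -0.381]
wrist_force: [-0.4, -0.9, -0.5]
opening: 1.001
```

Emit:
jog_arm --commands '[0,0.86,-0.84,0,0,0,1,0,0.86,-0.84,0,0,0,1,0,0.86,-0.84,0,0,0,1,0,0.86,-0.84,0,0,0,1,0,0.86,-0.84,0,0,0,1]'

```text
time_s: 1.4
eef_pos: [0.413, -0.0726, 0.2563]
eef_rot: [0.596, 0.381, 0.596, -0.381]
wrist_force: [-1.1, 0.4, 0.2]
opening: 0.998
```

Emit:
jog_arm --commands '[0,0.86,-0.84,0.068,0,0,-0.2,0,0.86,-0.84,0.068,0,0,-0.2,0,0.86,-0.84,0.068,0,0,-0.2,0,0.86,-0.84,0.068,0,0,-0.2,0,0.86,-0.84,0.068,0,0,-0.2,0,0.86,-0.84,0.068,0,0,-0.2]'

```text
time_s: 2.15
eef_pos: [0.4994, 0.1484, 0.2557]
eef_rot: [-0.5, -0.499, -0.5, 0.5]
wrist_force: [-0.3, -0.8, -0.7]
opening: 0.398
```

Run:
```python
from h import *
c=cam('wrist','w1.png');cam('top','top1.png');o=obs();print(o['time_s'],o['eef_pos'],pose(o).round(3),o['opening'],o['q'].round(2))
```

```text
2.25 [0.49901597 0.14751986 0.25594483] [[-0.001  1.    -0.001  0.499]
 [-0.001 -0.001 -1.     0.148]
 [-1.    -0.001  0.001  0.256]
 [ 0.     0.     0.     1.   ]] 0.40088447911709857 [ 0.06  0.06  1.74 -0.    1.34  1.63]
```

View pics/w1.png

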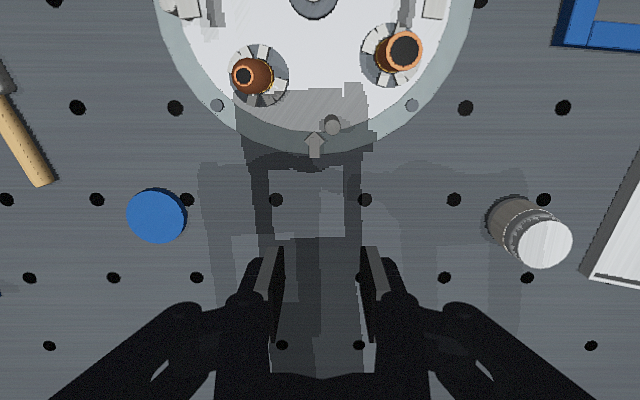

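The wrist view shows the front peg top at (332,124), the pointer at (315,144), the tapered top hole at (243,75) and the straight top at (404,51).

Run:
```python
from h import *
c=load('w1.png')
print('peg',onz(c,332,124,.077).round(4));print('ptr tip',onz(c,315,132,.034).round(4),'ptr back',onz(c,316,157,.034).round(4))
print('tap',onz(c,243,75,.1).round(4),'str',onz(c,404,51,.092).round(4),'hub',onz(c,316,3,.045).round(4))
def rows(p0,phi0,p1,phi1):
    d=np.array(p1)-p0; f=np.radians(phi0); y=[-np.sin(f),np.cos(f),0];z=[np.cos(f),np.sin(f),0]
    return (np.array([-d[2],d@y,d@z])/.2).round(3),round((phi0-phi1)/360,4)
```

```text
peg [0.5435 0.1391 0.077 ]
ptr tip [0.5306 0.154  0.034 ] ptr back [0.5061 0.1532 0.034 ]
tap [0.5819 0.2056 0.1   ] str [0.5987 0.0867 0.092 ] hub [0.6388 0.1524 0.045 ]
```

Emit:
jog_arm --commands '[0.4,0.212,0.043,-0.023,0,0,-0.2,0.63,0.212,0.043,-0.023,0,0,-0.2,0.63,0.212,0.043,-0.023,0,0,-0.2,0.63,0.212,0.043,-0.023,0,0,-0.2]'

```text
time_s: 2.75
eef_pos: [0.5414, 0.1397, 0.131]
eef_rot: [0.534, 0.463, 0.535, -0.463]
wrist_force: [-0.2, 0.1, 0.4]
opening: 0.4
```

Run:
```python
from h import *
c=cam('wrist','w2.png');o=obs();print(o['time_s'],o['eef_pos'],pose(o).round(3),o['opening'])
```

```text
2.8 [0.54238262 0.14015291 0.13239731] [[ 0.002  0.99   0.143  0.542]
 [ 0.     0.143 -0.99   0.14 ]
 [-1.     0.002  0.     0.132]
 [ 0.     0.     0.     1.   ]] 0.39730266884105053
```

View pics/w2.png

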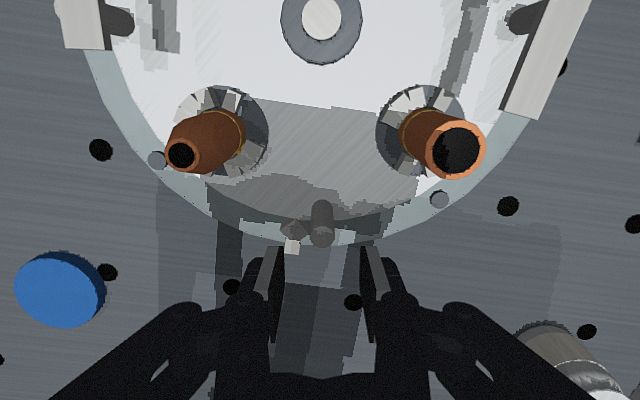

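Peg top at about (321,237), in line with the gap between the fingers.

Run:
```python
from h import *
c=load('w2.png')
print('peg',onz(c,321,238,.077).round(4),'hub',onz(c,321,18,.045).round(4),'tap',onz(c,181,154,.1).round(4),'str',onz(c,457,149,.092).round(4),'ptr',onz(c,291,248,.034))
T=pose(obs())
for x in(0.006,.025): print(proj(c,(T@[x,0,0,1])[:3]))
```

```text
peg [0.5406 0.1395 0.077 ] hub [0.6505 0.1552 0.045 ] tap [0.5821 0.2058 0.1   ] str [0.5998 0.0863 0.092 ] ptr [0.51017452 0.15562005 0.034     ]
(np.float64(319.8319393550184), np.float64(287.31400471848866))
(np.float64(320.00643471852527), np.float64(263.36649709122446))
```

Emit:
jog_arm --commands '[0.28,0,0,0,0,0,-0.2,0.28,0,0,0,0,0,-0.2,0.28,0,0,0,0,0,-0.2]'

```text
time_s: 3.18
eef_pos: [0.543, 0.141, 0.0772]
eef_rot: [0.536, 0.463, 0.534, -0.461]
wrist_force: [0.2, 0.4, -0.1]
opening: 0.399
```

```bash
cat >> h.py <<'E'
def rows(p0,phi0,p1,phi1):
    d=np.array(p1)-p0; f=np.radians(phi0); y=[-np.sin(f),np.cos(f),0];z=[np.cos(f),np.sin(f),0]
    return (np.array([-d[2],d@y,d@z])/.2).round(3).tolist()+[round((phi0-phi1)/360,3)]
def phi(o):
    T=pose(o); return np.degrees(np.arctan2(T[1,2],T[0,2]))
E
python3 - <<'E'
from h import *
o=obs();p=o['eef_pos'];f=phi(o);print(p,f,o['wrist_force'])
a=np.array([.65,.155]);r=.1096
for t in list(np.linspace(-168,-131,10)):
    q=a+r*np.array([np.cos(np.radians(t)),np.sin(np.radians(t))]); print(round(t,1),rows(p,f,[*q,p[2]],t+90))
E
```

```text
[0.54300225 0.14102564 0.07722627] -81.6780661503627 [ 0.19507735  0.42047225 -0.131948  ]
-168.0 [-0.0, -0.007, 0.043, np.float64(-0.01)]
-163.9 [-0.0, -0.003, 0.083, np.float64(-0.022)]
-159.8 [-0.0, 0.003, 0.121, np.float64(-0.033)]
-155.7 [-0.0, 0.013, 0.159, np.float64(-0.044)]
-151.6 [-0.0, 0.025, 0.197, np.float64(-0.056)]
-147.4 [-0.0, 0.04, 0.233, np.float64(-0.067)]
-143.3 [-0.0, 0.057, 0.268, np.float64(-0.079)]
-139.2 [-0.0, 0.077, 0.302, np.float64(-0.09)]
-135.1 [-0.0, 0.099, 0.335, np.float64(-0.102)]
-131.0 [-0.0, 0.124, 0.365, np.float64(-0.113)]
```

Emit:
jog_arm --commands '[0,-0.007,0.043,-0.01,0,0,-0.2,0,-0.003,0.083,-0.022,0,0,-0.2,0,0.003,0.121,-0.033,0,0,-0.2,0,0.013,0.159,-0.044,0,0,-0.2,0,0.025,0.197,-0.056,0,0,-0.2,0,0.04,0.233,-0.067,0,0,-0.2,0,0.057,0.268,-0.079,0,0,-0.2,0,0.077,0.302,-0.09,0,0,-0.2,0,0.099,0.335,-0.102,0,0,-0.2,0,0.099,0.335,-0.102,0,0,-0.2]'

```text
time_s: 4.42
eef_pos: [0.573, 0.0772, 0.0776]
eef_rot: [0.655, 0.271, 0.651, -0.27]
wrist_force: [0.6, 0.3, -0.1]
opening: 0.4
```

Run:
```python
from h import *
c=cam('wrist','w3.png');cam('top','top3.png');o=obs();print(o['time_s'],o['eef_pos'],phi(o),o['opening'],o['wrist_force'])
```

```text
4.525 [0.57174416 0.07751728 0.07632665] -45.05674006933989 0.4028159930864487 [ 0.16885912 -0.59561931  0.62186142]
```

View pics/w3.png

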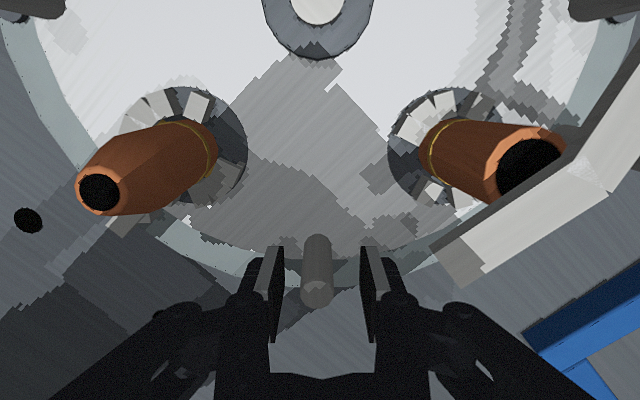

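The peg top at (316,290) is near mid-cage, so the turret ran ahead of the pushing finger, which suggests it has clicked in.

Run:
```python
from h import *
c=load('w3.png'); a=np.array([.65,.155])
for n,u,v,z in [('peg',316,292,.077),('tap',100,194,.1),('hub',318,6,.045)]:
    p=onz(c,u,v,z); e=p[:2]-a; print(n,p.round(4),np.hypot(*e),np.degrees(np.arctan2(e[1],e[0])))
f=load('top3.png')['frame'][95:212,208:328,::-1]
cv2.imwrite('pics/topz3.png',cv2.resize(f,None,fx=5,fy=5,interpolation=cv2.INTER_CUBIC))
```

```text
peg [0.5727 0.0791 0.077 ] 0.10836692403185884 -135.54182640185454
tap [0.5636 0.1557 0.1   ] 0.08641803364827597 179.5452469223637
hub [0.6477 0.1527 0.045 ] 0.00321668383420405 -134.40704755778984
```

View pics/topz3.png

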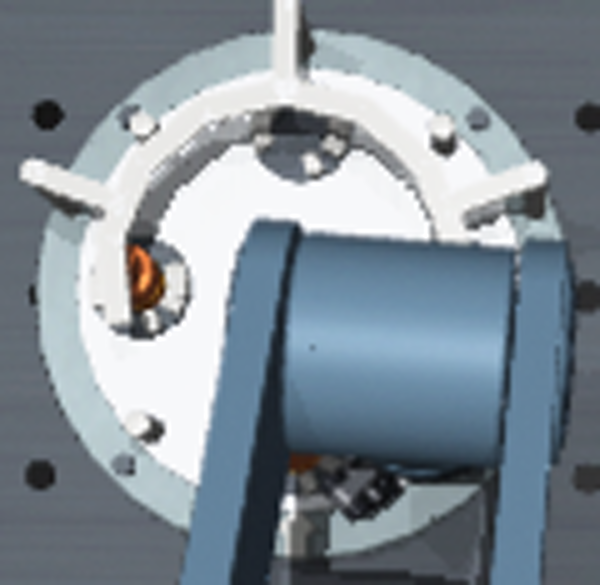

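Emit:
jog_arm --commands '[-0.6,0,0,0,0,0,-0.2,-0.6,0,0,0,0,0,0.9,-0.6,0.247,-0.304,0.125,0,0,1,-0.6,0.247,-0.304,0.125,0,0,1,-0.6,0.247,-0.304,0.125,0,0,1,-0.6,0.247,-0.304,0.125,0,0,1,-0.6,0.247,-0.304,0.125,0,0,1,-0.6,0.247,-0.304,0.125,0,0,1,-0.6,0.247,-0.304,0.125,0,0,1]'

```text
time_s: 5.65
eef_pos: [0.5625, 0.1555, 0.1947]
eef_rot: [0.5, 0.5, 0.5, -0.5]
wrist_force: [-0.6, 0.6, -0.6]
opening: 0.997
```

Run:
```python
from h import *
c=cam('wrist','w4.png');o=obs();print(o['time_s'],o['eef_pos'],phi(o),o['opening'],o['wrist_force'],o['q'].round(2))
T=pose(o)
print(proj(c,(T@[.006,0,0,1])[:3]))
cam('top','top4.png')
cam('scene','scene4.png')
```

```text
5.7 [0.56254627 0.15542804 0.1945931 ] -89.9380961767077 1.000544096551474 [ 0.29232048  0.30332036 -0.45410661] [ 0.07  0.26  1.64 -0.    1.24  1.64]
(np.float64(320.8849930904936), np.float64(287.4419138745924))
```

View pics/w4.png

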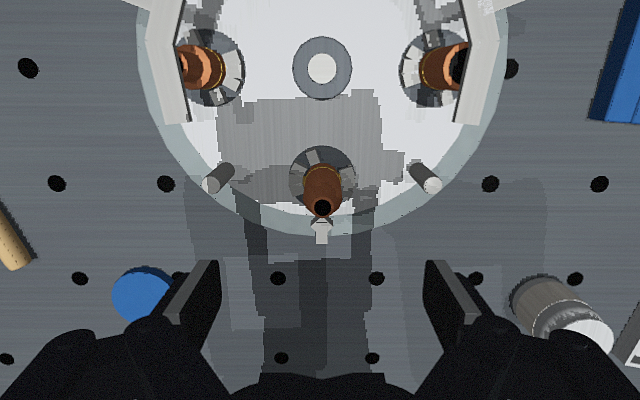

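The turret is clicked in. The tapered nozzle is at the pointer with its top hole at (323,207), necked left and straight right; neither is under the gripper.

Run:
```python
from h import *
c=load('w4.png')
for n,u,v,z in [('tap',323,207,.1),('hub',322,68,.045),('pegL',216,185,.077),('pegR',432,185,.077),('collar',322,180,.043),('ptrtip',321,219,.034)]: print(n,onz(c,u,v,z).round(4))
f=c['frame'][130:250,260:390,::-1]
cv2.imwrite('pics/w4z.png',cv2.resize(f,None,fx=5,fy=5,interpolation=cv2.INTER_CUBIC))
```

```text
tap [0.5644 0.1542 0.1   ]
hub [0.6499 0.1548 0.045 ]
pegL [0.5722 0.2287 0.077 ]
pegR [0.5722 0.078  0.077 ]
collar [0.5661 0.1547 0.043 ]
ptrtip [0.529  0.1555 0.034 ]
```

View pics/w4z.png

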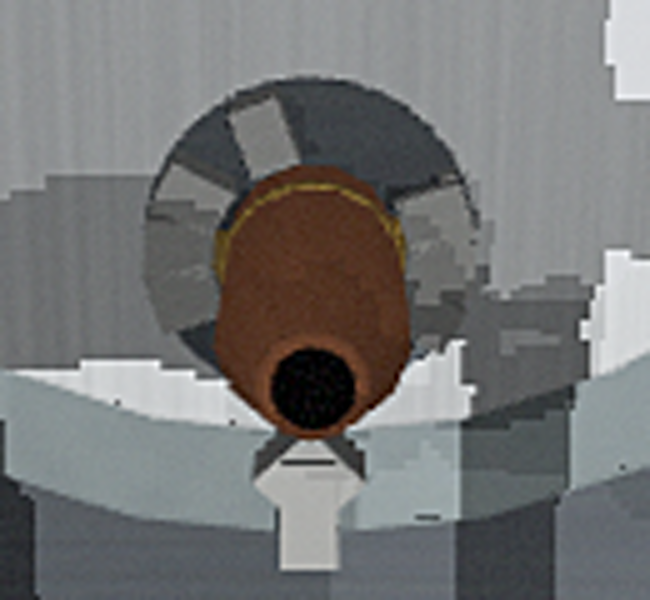

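Emit:
jog_arm --commands '[0.3,0.011,0.003,0,0,0,1,0.5,0.011,0.003,0,0,0,1,0.595,0.011,0.003,0,0,0,1,0.595,0.011,0.003,0,0,0,1,0.595,0.011,0.003,0,0,0,1]'

```text
time_s: 6.42
eef_pos: [0.5662, 0.1549, 0.0771]
eef_rot: [0.501, 0.501, 0.499, -0.499]
wrist_force: [0.1, 0.3, 0.7]
opening: 1.001
```

Emit:
jog_arm --commands '[0,0,0,0,0,0,-1,0,0,0,0,0,0,-1,0,0,0,0,0,0,-1,0,0,0,0,0,0,-1,0,0,0,0,0,0,-1,0,0,0,0,0,0,-1,0,0,0,0,0,0,-1,0,0,0,0,0,0,-1]'

```text
time_s: 7.42
eef_pos: [0.5652, 0.1549, 0.076]
eef_rot: [0.5, 0.5, 0.5, -0.5]
wrist_force: [-2.2, 0.4, 6.3]
opening: 0.31
```

Run:
```python
from h import *
c=cam('wrist','w5.png');o=obs();print(o['time_s'],o['eef_pos'],phi(o),o['opening'],o['wrist_force'],o['torque'])
```

```text
7.475 [0.56519002 0.15487517 0.07601175] -89.96507179890324 0.30422399413517 [-0.61949265  0.41466775  5.58307765] [0.03355255 0.21235097 0.03358097]
```

View pics/w5.png

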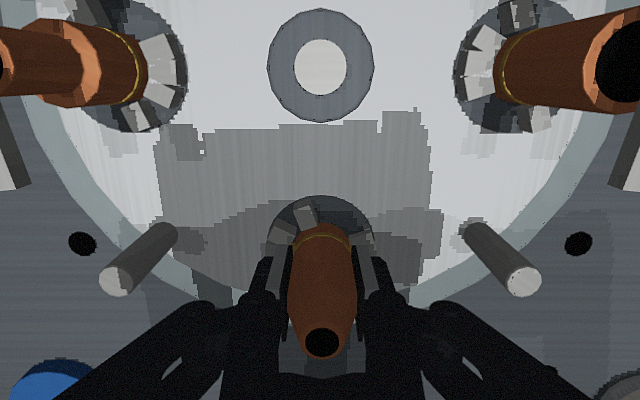

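The nozzle is held between the pads (opening 0.30 ≈ 26 mm). Unscrewing about 67° anticlockwise.

Emit:
jog_arm --commands '[0,0,0,-0.02,0,0,-1,0,0,0,-0.042,0,0,-1,0,0,0,-0.064,0,0,-1,0,0,0,-0.086,0,0,-1,0,0,0,-0.108,0,0,-1,0,0,0,-0.13,0,0,-1,0,0,0,-0.15,0,0,-1,0,0,0,-0.17,0,0,-1,0,0,0,-0.186,0,0,-1,0,0,0,-0.186,0,0,-1]'

```text
time_s: 8.72
eef_pos: [0.5652, 0.1551, 0.076]
eef_rot: [0.693, 0.141, 0.693, -0.14]
wrist_force: [-1.6, 1.2, 6.1]
opening: 0.313
```

Run:
```python
from h import *
c=cam('wrist','w6.png');o=obs();print(o['time_s'],o['eef_pos'],phi(o),o['opening'],o['wrist_force'],o['torque'])
```

```text
8.775 [0.56522424 0.15505465 0.07602106] -22.988176153697935 0.3024675843163127 [-1.42773418  0.07487205  6.12638781] [0.17565419 0.18477304 0.06066486]
```

View pics/w6.png

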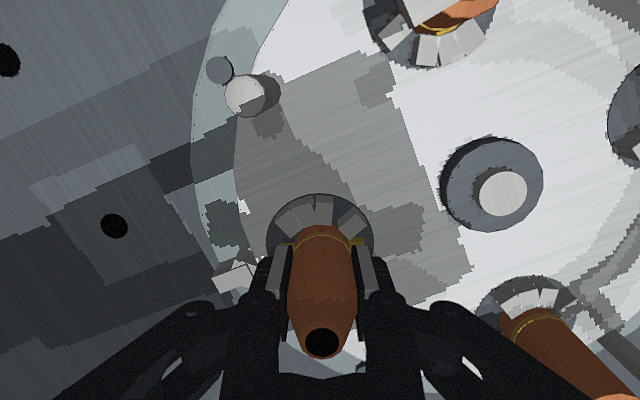

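The turret stayed put and the collar turned 67° relative to the tool. Now a slow test lift, checking the force.

Emit:
jog_arm --commands '[-0.01,0,0,0,0,0,-1,-0.025,0,0,0,0,0,-1,-0.04,0,0,0,0,0,-1,-0.04,0,0,0,0,0,-1]'

```text
time_s: 9.28
eef_pos: [0.5646, 0.1549, 0.0834]
eef_rot: [0.693, 0.141, 0.693, -0.141]
wrist_force: [-0.7, 2.6, -1.1]
opening: 0.311
```

Emit:
jog_arm --commands '[-0.1,0,0,0,0,0,-1,-0.25,0,0,0,0,0,-1,-0.45,0,0,0,0,0,-1,-0.65,0,0,0,0,0,-1,-0.75,0,0,0,0,0,-1,-0.75,0,0,0,0,0,-1]'

```text
time_s: 10.02
eef_pos: [0.5661, 0.1546, 0.2367]
eef_rot: [0.695, 0.141, 0.691, -0.141]
wrist_force: [0.0, -0.5, -1.3]
opening: 0.311
```

Run:
```python
from h import *
c=cam('wrist','w7.png');cam('top','top7.png');cam('scene','scene7.png');o=obs();print(o['time_s'],o['eef_pos'],phi(o),o['opening'],o['wrist_force'],o['q'].round(2))
c=load('top0.png'); f=c['frame'][160:285,370:470,::-1]
cv2.imwrite('pics/trayz.png',cv2.resize(f,None,fx=4.7,fy=4.7,interpolation=cv2.INTER_CUBIC))
```

```text
10.175 [0.56402657 0.15455501 0.23238336] -23.012849813603147 0.3059592808307744 [ 0.29213721  0.59660696 -2.49641016] [ 0.06  0.23  1.6  -0.    1.31  0.47]
```

View pics/w7.png

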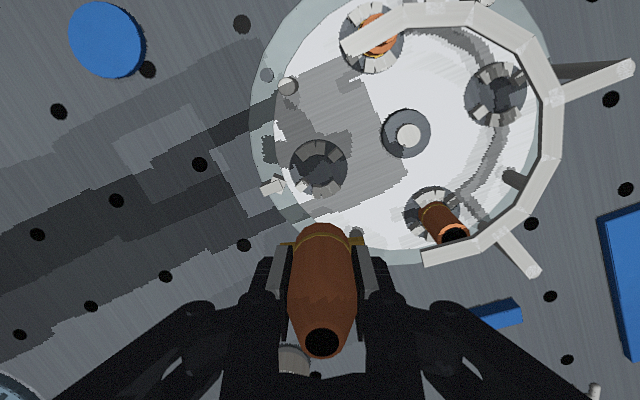

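View pics/trayz.png

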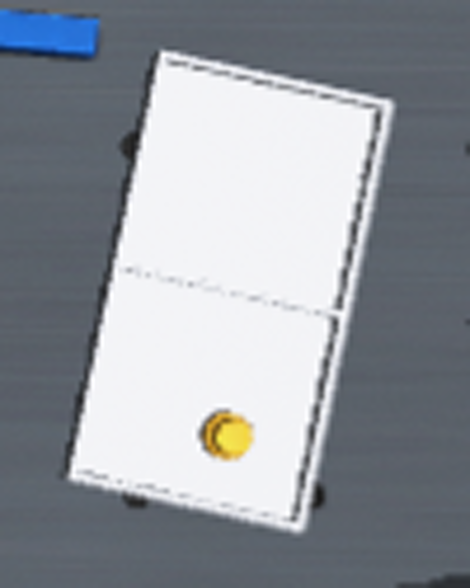

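View pics/scene7.png

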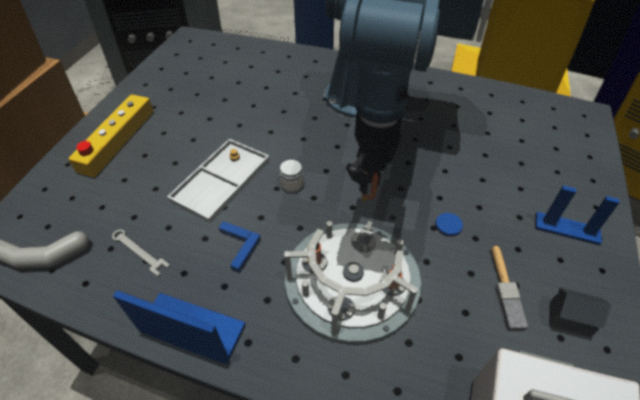

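The nozzle is off and in the grip and the front collar is empty. The tray's empty half is its far one; zoomed tray corners are at (160,52), (392,102), (304,530) and (68,480).

Run:
```python
from h import *
c=load('top0.png')
Z=lambda U,V:((U+.5)/4.7-.5+370,(V+.5)/4.7-.5+160)
P=np.array([onz(c,*Z(*p),.018) for p in [(160,52),(392,102),(304,530),(68,480)]]); print(P.round(4))
print([np.linalg.norm(P[i]-P[(i+1)%4]).round(4) for i in range(4)])
ctr=P.mean(0)[:2]; ax=((P[0]+P[1])-(P[2]+P[3]))[:2]; ax/=np.linalg.norm(ax); print(ctr,np.degrees(np.arctan2(ax[1],ax[0])))
fr=ctr+ax*.0615; print('free',fr)
print('divider',onz(c,*Z(235,293),.018))
c2=load('scene0.png')
for p in [(*fr,.004),(*P[0][:2],.018),(*P[1][:2],.018),(*P[2][:2],.018),(*P[3][:2],.018)]: print(proj(c2,p))
o=obs();p=o['eef_pos'];f=phi(o);print(p,f)
print(rows(p,f,[*fr,.23],f),'force',o['wrist_force'])
```

```text
[[ 0.602  -0.2107  0.018 ]
 [ 0.574  -0.3424  0.018 ]
 [ 0.3311 -0.2906  0.018 ]
 [ 0.3579 -0.1577  0.018 ]]
[np.float64(0.1347), np.float64(0.2484), np.float64(0.1355), np.float64(0.2498)]
[ 0.46626887 -0.25035515] -12.13778336708719
free [ 0.52639403 -0.26328634]
divider [ 0.46450616 -0.25264907  0.018     ]
(np.float64(205.55627688495645), np.float64(192.98615652987584))
(np.float64(208.98560458973867), np.float64(216.79766074505324))
(np.float64(167.70547916201522), np.float64(195.32522328582854))
(np.float64(229.0918058316906), np.float64(137.89223338510686))
(np.float64(269.16895425552366), np.float64(154.2567313662544))
[0.56402657 0.15455501 0.23238336] -23.012849813603147
[0.012, -1.997, 0.644, np.float64(0.0)] force [ 0.29213721  0.59660696 -2.49641016]
```

Emit:
jog_arm --commands '[0,-0.15,0.05,0,0,0,-1,0,-0.4,0.13,0,0,0,-1,0,-0.65,0.21,0,0,0,-1,0,-0.9,0.29,0,0,0,-1,0,-1,0.322,0,0,0,-1]'

```text
time_s: 10.8
eef_pos: [0.5446, -0.0571, 0.2317]
eef_rot: [0.692, 0.142, 0.694, -0.142]
wrist_force: [0.3, 0.7, -1.4]
opening: 0.306
```

Emit:
jog_arm --commands '[0,-0.25,0.08,0,0,0,-1,0,-0.5,0.16,0,0,0,-1,0.1,-0.75,0.24,0,0,0,-1,0.2,-0.9,0.29,0,0,0,-1,0.3,-1,0.322,0,0,0,-1,0.3,-1,0.322,0,0,0,-1,0.3,-1,0.322,0,0,0,-1]'

```text
time_s: 11.68
eef_pos: [0.5268, -0.263, 0.1729]
eef_rot: [0.692, 0.141, 0.693, -0.141]
wrist_force: [0.5, 0.5, -1.5]
opening: 0.308
```

Run:
```python
from h import *
c=cam('wrist','w8.png');cam('scene','scene8.png');o=obs();p=o['eef_pos'];f=phi(o);print(o['time_s'],p,f,o['opening'],o['wrist_force'])
print(rows(p,f,[.5264,-.2633,.06],f))
```

```text
11.775 [ 0.52740483 -0.26296808  0.17389565] -22.94768241910555 0.30961783702319096 [-0.11948644 -0.31990074 -1.3347947 ]
[0.569, -0.003, -0.004, np.float64(0.0)]
```

View pics/w8.png

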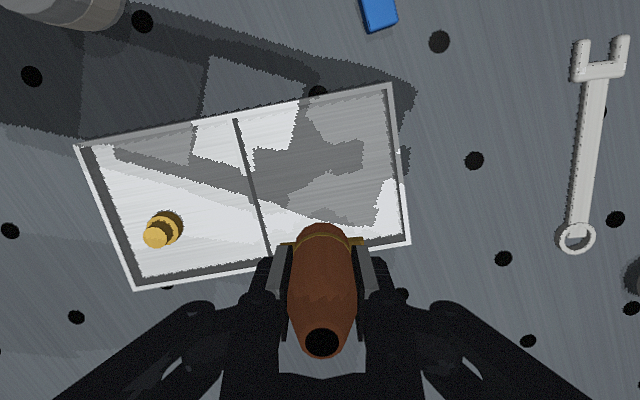

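The nozzle hangs over the empty half, with divider and diffuser on the left and clear of it. Lowering, slowly at the end.

Emit:
jog_arm --commands '[0.15,-0.002,-0.003,0,0,0,-1,0.32,-0.002,-0.003,0,0,0,-1,0.46,-0.002,-0.003,0,0,0,-1,0.55,-0.002,-0.003,0,0,0,-1,0.58,-0.002,-0.003,0,0,0,-1,0.58,-0.002,-0.003,0,0,0,-1,0.58,-0.002,-0.003,0,0,0,-1]'

```text
time_s: 12.65
eef_pos: [0.527, -0.2644, 0.0586]
eef_rot: [0.694, 0.141, 0.692, -0.141]
wrist_force: [0.1, -0.2, -1.1]
opening: 0.305
```

Emit:
jog_arm --commands '[0.01,0,0,0,0,0,-1,0.02,0,0,0,0,0,-1,0.03,0,0,0,0,0,-1,0.035,0,0,0,0,0,-1,0.035,0,0,0,0,0,-1]'

```text
time_s: 13.28
eef_pos: [0.5261, -0.2638, 0.0501]
eef_rot: [0.693, 0.141, 0.693, -0.141]
wrist_force: [-0.4, -0.0, -1.8]
opening: 0.307
```

Run:
```python
from h import *
c=cam('scene','scene9.png');o=obs();p=o['eef_pos'];f=phi(o);print(o['time_s'],p,f,o['opening'],o['wrist_force'])
```

```text
13.325 [ 0.52621798 -0.26386546  0.05019137] -23.00909805203478 0.31132268834044086 [-0.47819701 -0.28677309 -1.70025525]
```

Not touching yet (foot ≈ 2 mm above the floor). Creeping in 1 mm steps.

Emit:
jog_arm --commands '[0.003,0,0,0,0,0,-1,0.006,0,0,0,0,0,-1,0.006,0,0,0,0,0,-1]'

```text
time_s: 13.7
eef_pos: [0.5262, -0.2639, 0.0491]
eef_rot: [0.693, 0.141, 0.693, -0.141]
wrist_force: [-1.3, -0.4, -0.9]
opening: 0.31
```

Emit:
jog_arm --commands '[0.002,0,0,0,0,0,-1,0.004,0,0,0,0,0,-1,0.004,0,0,0,0,0,-1]'

```text
time_s: 14.08
eef_pos: [0.5262, -0.2638, 0.0482]
eef_rot: [0.693, 0.141, 0.693, -0.141]
wrist_force: [-0.1, 0.1, -1.5]
opening: 0.3
```

Emit:
jog_arm --commands '[0.002,0,0,0,0,0,-1,0.004,0,0,0,0,0,-1,0.004,0,0,0,0,0,-1]'

```text
time_s: 14.45
eef_pos: [0.5263, -0.2639, 0.048]
eef_rot: [0.693, 0.141, 0.693, -0.141]
wrist_force: [-2.6, 1.5, 5.7]
opening: 0.306
```

Emit:
jog_arm --commands '[0.002,0,0,0,0,0,-1,0.004,0,0,0,0,0,-1,0.004,0,0,0,0,0,-1]'

```text
time_s: 14.82
eef_pos: [0.5263, -0.264, 0.048]
eef_rot: [0.693, 0.141, 0.693, -0.141]
wrist_force: [-4.4, 1.7, 11.3]
opening: 0.307
```

Contact at TCP z = 0.048, as predicted. I'll relieve the press, then open gradually.

Emit:
jog_arm --commands '[-0.003,0,0,0,0,0,-1,-0.006,0,0,0,0,0,-0.4,-0.006,0,0,0,0,0,-0.34,-0.006,0,0,0,0,0,-0.28,-0.006,0,0,0,0,0,-0.2,-0.006,0,0,0,0,0,0,-0.006,0,0,0,0,0,0.3,-0.006,0,0,0,0,0,0.6,-0.006,0,0,0,0,0,0.6]'

```text
time_s: 15.95
eef_pos: [0.5262, -0.2639, 0.0479]
eef_rot: [0.693, 0.141, 0.693, -0.141]
wrist_force: [-0.2, 0.0, 0.2]
opening: 0.799
```

Run:
```python
from h import *
c=cam('wrist','w10.png');o=obs();p=o['eef_pos'];print(o['time_s'],p,o['opening'],o['wrist_force'])
```

```text
16.0 [ 0.52625135 -0.26390849  0.04790742] 0.7988147616996834 [ 0.20777319 -0.05453132  0.59479094]
```

View pics/w10.png

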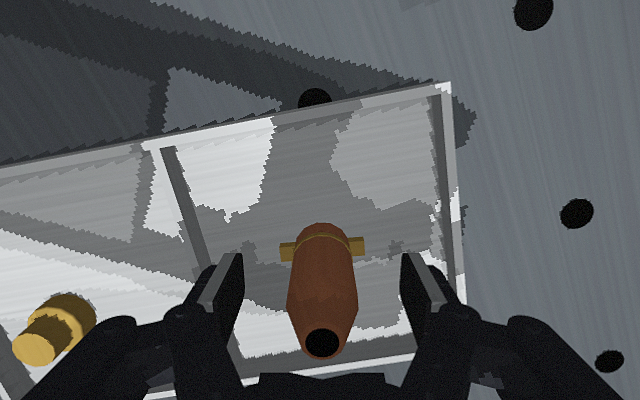

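The nozzle stands upright between open fingers, lugs visible and clear of the walls. I'll retreat straight up, then look.

Emit:
jog_arm --commands '[-0.1,0,0,0,0,0,0.6,-0.3,0,0,0,0,0,0.6,-0.6,0,0,0,0,0,0.6,-0.9,0,0,0,0,0,0.6,-0.9,-0.3,-0.6,0,0,0,0.6,-0.9,-0.5,-0.9,0,0,0,0.6,-0.9,-0.5,-0.9,0,0,0,0.6,-0.9,-0.5,-0.9,0,0,0,0.6,-0.9,-0.5,-0.9,0,0,0,0.6]'

```text
time_s: 17.12
eef_pos: [0.3208, -0.2861, 0.2294]
eef_rot: [0.693, 0.141, 0.692, -0.143]
wrist_force: [-0.3, 0.2, 0.4]
opening: 0.801
```

Run:
```python
from h import *
a=cam('top','top11.png');b=cam('scene','scene11.png');o=obs();print(o['time_s'],o['eef_pos'],o['opening'],o['wrist_force'])
```

```text
17.225 [ 0.32209314 -0.28595     0.2290433 ] 0.8067976284597098 [-0.31343316 -0.80279678  1.08959114]
```

View pics/top11.png

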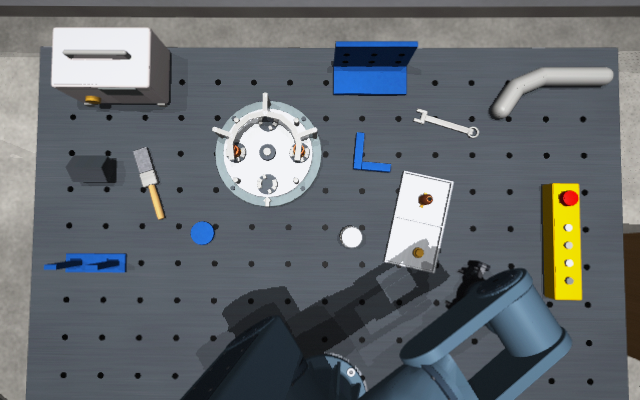

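View pics/scene11.png

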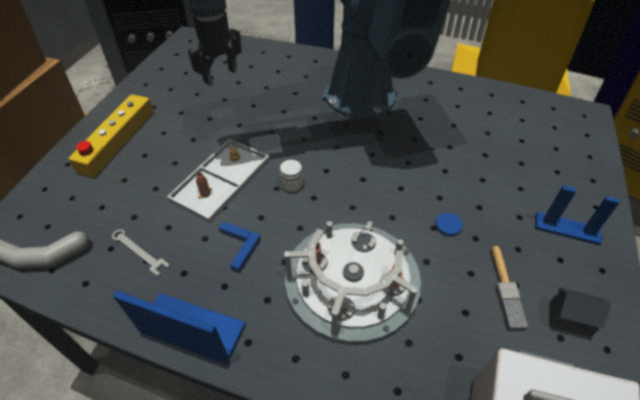

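The nozzle stands upright in the tray's empty half (top (425,199), scene (203,184)). The front collar is empty at the pointer, the other two nozzles are in their collars, and the bystanders are unmoved. Handing in.

Run:
```python
from h import *
a=load('top0.png');b=load('top11.png')
p=onz(b,425.5,199,.072);print('nozzle top approx',p.round(3))
def cen(c,lo,hi,x0,x1,y0,y1):
    m=cv2.inRange(cv2.cvtColor(c['frame'],cv2.COLOR_RGB2HSV)[y0:y1,x0:x1],lo,hi);M=cv2.moments(m,True);return M['m10']/M['m00']+x0,M['m01']/M['m00']+y0
for n,r in [('puck',(185,220,215,250)),('square',(345,400,125,180))]: print(n,cen(a,(100,120,60),(125,255,255),*r),cen(b,(100,120,60),(125,255,255),*r))
for n,c in(('a',a),('b',b)): print('tin',n,cen(c,(0,0,190),(180,40,255),335,368,220,252))
o=obs();print(o['dq'].round(3))
print(ctrl.hand_in())
```

```text
nozzle top approx [ 0.523 -0.256  0.072]
puck (201.92070484581498, 232.61674008810573) (201.92070484581498, 232.61674008810573)
square (366.2342657342657, 157.6153846153846) (366.2342657342657, 157.6153846153846)
tin a (351.4777070063694, 236.81210191082803)
tin b (351.4777070063694, 236.81210191082803)
[ 0.016  0.024 -0.009 -0.    -0.005 -0.002]
the job is handed in; nothing more can be done
None
```

The tapered nozzle now stands upright in the empty half of the tray, and the job was handed in at about 17 s of the 72 s allowed.

- **Turret:** I turned it about 37° anticlockwise by a peg until the tapered nozzle clicked in at the pointer. The nozzle was measured at 179.5°, with the front taken as 180°.
- **Unscrewing:** I gripped the straight sleeve, turned it 67° anticlockwise and lifted it off. The test lift read under 3 N, so it was free.
- **Placing:** I lowered it in 1 mm steps until it touched the tray floor at about 11 N, eased off and opened the gripper slowly. The release height matched what I had worked out beforehand.

**Last checks**
- The nozzle top is at about (0.523, -0.256), against (0.526, -0.263) for the centre of the empty half. That 7 mm difference comes from a rough reading of one picture, and the nozzle is well clear of the walls.
- The straight and necked nozzles are still in their collars.
- Puck, square and tin show the same pixel positions as at the start. The diffuser looks unmoved, but I judged that only by eye.
- The arm is clear of everything.
- No check failed.

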